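# Hang the bedside caddy on its two pins

## Robot

A 7-joint arm with a two-finger parallel gripper is mounted at the origin on the work surface. World frame = base frame: x ahead of the robot, y to its left, z up, the work surface at z = 0. Lengths are in m, angles in rad, forces in N, time in s.
With the tool pointing down it reaches from about 0.4 to 0.85 m from the base axis. Payload 10.4 kg.
Tool frame: the origin (TCP) lies at the very end of the fingers, on their centre line; the grasp point (between the pads) lies 19 mm behind it; z points along the fingers, y is the direction in which the jaws open and shut (so a half turn about z gives the same grasp; the last joint's range is limited). The gripper opens to 87 mm and grips with 3 to 60 N. Pads are 19 mm wide; open, the fingers measure 117 mm over their backs; the gripper's body (75 mm by 190 mm) begins 51 mm behind the grasp point.
Start: joints at [-1.138, 0.332, -0.065, 1.46, 0.022, 1.35, -0.088], TCP at [0.275, 0.561, 0.223] pointing down, gripper open.
Joint ranges: [-2.6, 2.6], [-0.5, 2.12], [-1.47, 1.34], [0.16, 2.42], [-1.27, 4.41], [0.06, 2.06], [-2.6, 2.6]. Speed limits (rad/s): [2.22, 2.22, 2.79, 2.79, 3.14, 3.14, 3.14].

## Interface

Orientations are given as a unit quaternion [x, y, z, w].
In Python, from bench import read_state, imaging, r gives the robot as it stands. The module is installed in compiled form; this text tells all that it offers.
- The arm moves only by the tool move_arm, never from a script. Its argument "series" is a list of rows, each a list of 4 numbers: the shift along the tool's x, y, z in m, then the turn about the tool's z in rad. In form: [[x, y, z, roll], ...]. A call has 1 to 20 rows; each row is the pose to reach, as a shift and turn from the pose commanded when the call began, along the tool's axes at that moment; what a row does not reach only later rows make up. A row lasts 1/10 s, in which the tool goes at most 50 mm and 8.59 degrees, less where a joint would pass 70% of its speed; a pose out of reach is approached as far as the arm can. A call with a gripper value outside its range is refused whole. "claw" is the gripper's target within -1 to 1 (fully open at 1, half-way at 0, shut at -1), set as the call begins (left out, the last holds). The fingers move at their own pace and stop on an object; "newtons" is the grip in N (left out, the last holds). Time passes only in rows, so rows that repeat a pose let the fingers close. It gives the time, the measured TCP pose, the force and the opening at its end, in the units of the state.
- read_state(): the state, without advancing time (a new reading comes with each control period).
- imaging.camera(name): name is "scene" or "top" or "wrist"; returns (picture, depth): 480x640x3 uint8, red, green, blue; 480x640 float32, m along the optical axis (not along the pixel's ray), 0 where there is no reading.
- imaging.get_calibration(name): a dict with "camera_matrix" (3x3 intrinsics, pixels), "R" (3x3) and "t" (3): a world point X has camera coordinates R X + t. Camera axes: x right, y down, z forward; pixel columns grow to the right and rows downward; lengths in m; the calibration is good to about 2 mm. The wrist camera is an equidistant fisheye: a pixel r from the principal point sees the ray r / f radians off the axis. A picture is of the moment at which its call begins: read the wrist's pose just before it. get_calibration takes no time and is no camera call; for the wrist camera it gives the pose at the moment of the call.
- r.close_job(): hands the job in, once; it reports no verdict.
The state is a dict: "time": time; "joint_positions": joint angles; "joint_vel": joint speeds; "joint_torque": joint torques, N m; "ee_pos": TCP position; "eef_rot": TCP orientation; "ft_force": force on the tool from outside, world axes, zero at the start; "torque": the same for the moment, N m; "width": finger opening in m.
Only numpy, scipy, OpenCV 4.12 (cv2) and the standard library are available. Lean on these libraries where they do the work, as an engineer would, in place of code of your own. Each camera call takes 0.05 s, during which the arm holds its last target.

## Task

Hang the dark wooden caddy on the two steel pins of the upright panel, one pin through each of its slots. Leave it hanging from both pins, level, pushed all the way back flat against the panel. Keep the caddy upright all the while and leave the other things on the shelf where they are.

Things in the scene. Friction and masses are not known exactly. Their poses are not given: they have to be found in the camera images.
- caddy: loose dark wooden caddy, 0.18 to 0.36 kg, standing on the shelf: upright back plate with an open tray on its front. Origin: middle of the underside of the plate; x out of the plate's back, y along its width, z up. In mm: plate x -4..4, y -70..70, z 0..120 (its top edge can be pinched across the 8 thickness); tray x -49..-4, y -70..70, z 0..30, walls 5
- caddy_back (a point): on the back face of the caddy's plate, midway between its two upright slots: caddy x 4, y 0, z 86 mm, axes as the caddy's. The slots pass through the plate, centred 45 mm to each side (y) of here, 11 wide, 22 high (11 above and below this height). When the caddy hangs home this point lies in the panel's front face, 134 mm above the panel's underside
- panel: fixed upright bamboo panel on the shelf near its back, 210 wide x 165 high x 18 thick mm. Origin: middle of the lower edge of its front face, which looks to its -x; y along its width, z up. The two pins stick out of this face. A caddy far back on them leaves no room for a finger behind its plate
- pin_height (a point): on the panel's front face, in the middle of its width, 140 mm above its underside: the height at which the pins leave it. Two fixed steel pins, 8 mm thick, round-ended, 90 mm apart along y, stick out 55 mm to -x and rise 8 degrees (ends 7 mm higher). Screwed in by hand: the pair's middle lies up to 10 mm to either side (y) of this point, which no reading shows: look or feel for it
- shelf: fixed narrow bamboo shelf, 290 deep (x) x 960 long (y), its upper face at z = 20 mm, with a 12 thick back upstand 90 high along its +x edge. Origin: centre of its underside
- tower: bystander: white plastic three-tier pill tower, round, 70 in diameter, 94 high. Origin: centre of its underside
- bottle: bystander: amber plastic bottle with white flip-top lid, 46 in diameter, 79 high. Origin: centre of its underside
- dish: bystander: green ceramic dish, 86 in diameter, 26 high. Origin: centre of its underside
- fan: bystander: folded wooden hand fan lying along the front edge of the shelf, 24 wide (x) x 190 long (y) x 16 high. Origin: centre of its underside

How it is judged:
By the outcome, as a careful person would: the job done as asked, in the order asked, and still so for the second after the job is handed in, with the robot touching nothing.
It also fails if it takes over 64 s, if anything falls off the work surface, if the arm or the gripper's body presses on something with over 40 N, if the wrist force passes 120 N, or if a joint passes its speed limit or range.

## Working session

There is one attempt and no reset: what is moved stays moved. The work goes in short steps, Python scripts to look and compute and a tool call to move; the robot and the scene stay as the last step left them, time stands still between calls to the robot, and variables do not carry over. Pictures are saved under pics/ and viewed, and the job is handed in when it is done.

Besides the shell and the picture viewer there is one more tool, called as name([rows], argument=value, ...), one row to a line, values as JSON. move_arm: Moves the arm, as the interface text tells. Its arguments: {"type":"object","properties":{"series":{"type":"array","items":{"type":"array","items":{"type":"number"}}},"claw":{"type":"number"},"newtons":{"type":"number"}},"required":["series"]}

```bash
mkdir -p pics
cat > h.py <<'E'
import numpy as np, cv2
from bench import read_state, imaging, r
from scipy.spatial.transform import Rotation as Rn
def snap(name,fn):
    p,d=imaging.camera(name); c=imaging.get_calibration(name)
    cv2.imwrite('pics/'+fn+'.png',p[:,:,::-1]); np.savez('pics/'+fn+'.npz',p=p,d=d,K=c['camera_matrix'],R=c['R'],t=c['t'])
    return p,d,c
def load(fn):
    z=np.load('pics/'+fn+'.npz'); return z['p'],z['d'],np.array(z['K']),z['R'],z['t']
def pts(d,K,R,t):
    v,u=np.mgrid[0:480,0:640]
    X=np.stack([(u-K[0,2])/K[0,0]*d,(v-K[1,2])/K[1,1]*d,d],-1)
    return (X-t)@R
E
python3 - <<'E'
from h import *
s=read_state(); print({k:np.round(v,3).tolist() for k,v in s.items()})
for n in ['scene','top','wrist']:
    p,d,c=snap(n,n+'0'); print(n,np.round(c['camera_matrix'],1).tolist(),np.round(c['R'],3).tolist(),np.round(c['t'],3).tolist())
E
```

```text
{'time': 0.0, 'joint_positions': [-1.138, 0.333, -0.065, 1.461, 0.022, 1.35, -0.088], 'joint_vel': [-0.001, 0.002, 0.0, -0.001, -0.001, -0.0, 0.0], 'joint_torque': [-0.001, -62.326, 0.024, -38.99, -0.061, 0.04, 0.0], 'ee_pos': [0.275, 0.561, 0.222], 'eef_rot': [0.226, 0.974, -0.001, -0.0], 'ft_force': [0.39, -0.022, 0.426], 'torque': [0.007, -0.028, 0.039], 'width': 0.087}
scene [[545.8, 0.0, 314.8], [0.0, 545.8, 245.0], [0.0, 0.0, 1.0]] [[0.589, 0.808, 0.022], [0.516, -0.355, -0.78], [-0.622, 0.471, -0.626]] [-0.323, -0.173, 1.915]
top [[559.8, 0.0, 329.1], [0.0, 559.8, 235.8], [0.0, 0.0, 1.0]] [[-0.026, -1.0, -0.003], [-0.991, 0.026, -0.134], [0.134, -0.0, -0.991]] [0.019, 0.546, 1.526]
wrist [[371.6, 0.0, 317.2], [0.0, 371.6, 237.7], [0.0, 0.0, 1.0]] [[0.441, 0.898, -0.001], [0.864, -0.424, 0.273], [0.244, -0.121, -0.962]] [-0.623, -0.032, 0.39]
```

View pics/scene0.png

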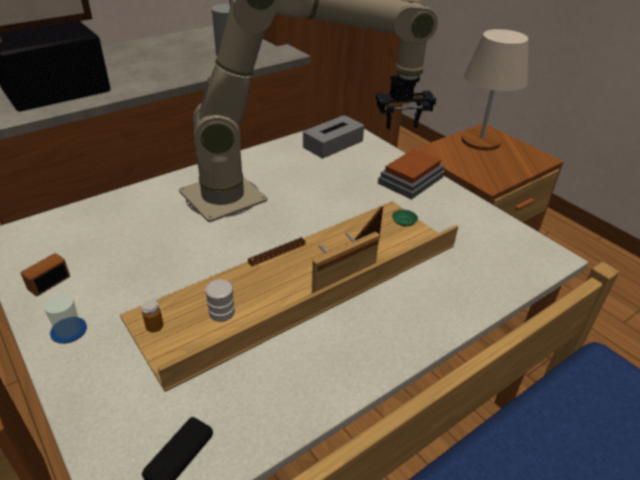

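View pics/top0.png

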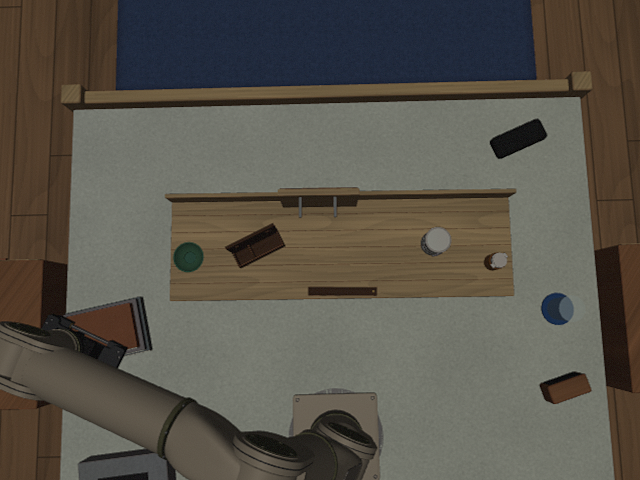

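View pics/wrist0.png

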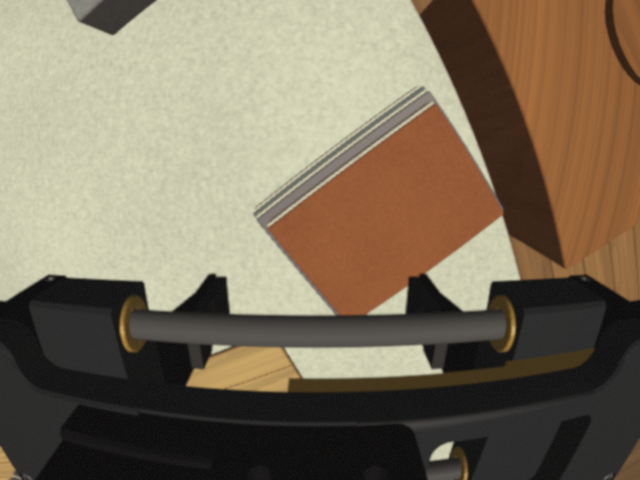

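The top view shows the caddy at about (255,245), turned from the panel. The panel top is at (320,192) and the pins are at columns ~300 and ~335, rows 197-217. The bystanders are clear of these.

Run:
```python
from h import *
p,d,K,R,t=load('top0'); P=pts(d,K,R,t)
crop=p[180:305,160:400]; cv2.imwrite('pics/c1.png',cv2.resize(crop[:,:,::-1],None,fx=3.3,fy=3.3,interpolation=cv2.INTER_CUBIC))
# caddy height map
q=P[215:275,215:295]; m=(q[...,2]>0.025)
for zlo,zhi in [(0.025,.06),(.12,.16)]:
    mm=(q[...,2]>zlo)&(q[...,2]<zhi); X=q[mm]; print(zlo,len(X),X.mean(0),X.min(0),X.max(0))
    if len(X)>5: print(cv2.minAreaRect((X[:,:2]*1000).astype(np.float32)))
q=P[180:225,270:370]; 
for zlo,zhi in [(.17,.20),(.15,.2)]:
    mm=(q[...,2]>zlo)&(q[...,2]<zhi); X=q[mm]; print(zlo,len(X),X.mean(0),X.min(0),X.max(0)); print(cv2.minAreaRect((X[:,:2]*1000).astype(np.float32)))
q=P[203:222,290:345]; mm=(q[...,2]>.13);X=q[mm]; print(len(X)); print(np.round(X,3).tolist())
```

```text
0.025 884 [0.52068291 0.21021706 0.03394234] [0.44364722 0.10360028 0.0250141 ] [0.6152557  0.32605057 0.05944659]
((529.4718017578125, 215.4764862060547), (223.07301330566406, 166.93963623046875), 88.48284149169922)
0.12 228 [0.5375589  0.21196177 0.13739328] [0.5056973  0.14733053 0.12014476] [0.57065398 0.27550236 0.14793375]
((538.819580078125, 211.58901977539062), (10.632658004760742, 138.69760131835938), 24.446996688842773)
0.17 723 [0.64061577 0.02937102 0.1824632 ] [ 0.58134752 -0.07440161  0.17015667] [0.65604915 0.13301939 0.19303165]
((618.0906982421875, 29.54315948486328), (207.37966918945312, 74.2710189819336), 89.5119857788086)
0.15 948 [0.63619429 0.02938803 0.17771963] [ 0.57954976 -0.07494846  0.15011017] [0.65604915 0.13301939 0.19303165]
((617.2945556640625, 29.21849822998047), (208.0425262451172, 75.85760498046875), 89.5119857788086)
87
[[0.616, 0.081, 0.166], [0.616, 0.078, 0.167], [0.616, 0.075, 0.165], [0.337, 0.005, 1.585], [0.615, -0.01, 0.162], [0.614, -0.012, 0.168], [0.613, -0.015, 0.168], [0.614, 0.081, 0.164], [0.613, 0.078, 0.167], [0.615, 0.076, 0.161]
[... 1085 characters left out ...]
17], [0.592, 0.076, 0.169], [0.59, -0.009, 0.167], [0.59, -0.012, 0.169], [0.589, -0.014, 0.174], [0.59, 0.081, 0.169], [0.59, 0.078, 0.166], [0.589, 0.076, 0.17], [0.587, -0.009, 0.169], [0.588, -0.012, 0.166], [0.588, -0.014, 0.167], [0.588, 0.081, 0.163], [0.587, 0.078, 0.171], [0.586, 0.076, 0.173], [0.337, 0.005, 1.585], [0.585, -0.009, 0.169], [0.584, -0.011, 0.172], [0.584, -0.014, 0.171], [0.585, 0.081, 0.169], [0.584, 0.078, 0.173], [0.584, 0.076, 0.169], [0.337, 0.005, 1.585], [0.581, -0.009, 0.174], [0.582, -0.011, 0.171], [0.582, -0.014, 0.171], [0.583, 0.081, 0.163], [0.582, 0.078, 0.169], [0.581, 0.076, 0.172], [0.58, -0.011, 0.169], [0.58, -0.014, 0.167], [0.58, 0.079, 0.166]]
```

View pics/c1.png

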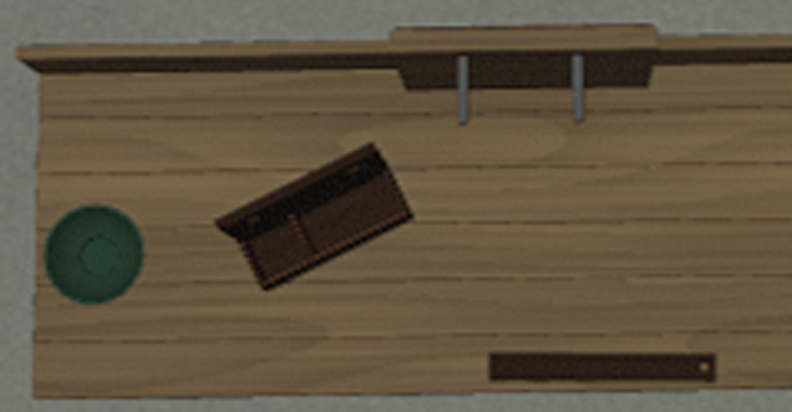

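Run:
```python
from h import *
s=read_state(); T=Rn.from_quat(s['eef_rot']).as_matrix()
c=imaging.get_calibration('wrist'); R=np.array(c['R']);t=np.array(c['t']); C=-R.T@t
print('tool axes',np.round(T,3).tolist()); print('cam in tool',T.T@(C-s['ee_pos']),'axes(cols)',np.round(T.T@R.T,3).tolist())
p,d,K,R,t=load('top0'); print('topcam',-R.T@t); P=pts(d,K,R,t)
q=P[215:275,215:295].reshape(-1,3); X=q[(q[:,2]>.128)&(q[:,2]<.16)]
l=cv2.fitLine(X[:,:2].astype(np.float32),cv2.DIST_HUBER,0,.01,.01).ravel(); print('plate dir',l,np.degrees(np.arctan2(-l[0],l[1])))
q=P[180:225,260:380].reshape(-1,3); X=q[(q[:,2]>.178)&(q[:,2]<.2)&(q[:,0]>.63)]
l=cv2.fitLine(X[:,:2].astype(np.float32),cv2.DIST_HUBER,0,.01,.01).ravel(); print('panel',l,np.degrees(np.arctan2(-l[0],l[1])),np.percentile(X[:,0],[1,10,50,90,99]))
# shelf upstand top z=.09ish
q=P[180:215,160:525].reshape(-1,3); X=q[(q[:,2]>.08)&(q[:,2]<.125)]
l=cv2.fitLine(X[:,:2].astype(np.float32),cv2.DIST_HUBER,0,.01,.01).ravel(); print('upst',l,np.degrees(np.arctan2(-l[0],l[1])),X.mean(0),X.min(0),X.max(0))
```

```text
tool axes [[-0.898, 0.44, -0.0], [0.44, 0.898, -0.001], [-0.0, -0.001, -1.0]]
cam in tool [ 0.07487933 -0.00119278 -0.16078759] axes(cols) [[-0.001, -0.962, -0.273], [1.0, -0.001, -0.0], [0.0, -0.273, 0.962]]
topcam [0.33701886 0.00544677 1.58531659]
plate dir [ 0.4215501  -0.9068051   0.5453832   0.19515997] -155.0675
panel [0.00779295 0.99996966 0.6415871  0.02859966] -0.44650742 [0.63207869 0.63404253 0.64155508 0.64913166 0.65235711]
upst [0.00963216 0.9999536  0.6554456  0.05713955] -0.55189043 [ 0.65272868 -0.03184225  0.09096565] [ 0.63086478 -0.50813351  0.08002165] [0.66904275 0.45143262 0.12467647]
```

move_arm([
  [-0.03,-0.016,-0.01,0.05],
  [-0.065,-0.035,-0.02,0.1],
  [-0.1,-0.054,-0.03,0.16],
  [-0.14,-0.076,-0.037,0.22],
  [-0.18,-0.098,-0.037,0.28],
  [-0.22,-0.12,-0.037,0.34],
  [-0.26,-0.141,-0.037,0.4],
  [-0.3,-0.163,-0.037,0.46],
  [-0.34,-0.185,-0.037,0.52],
  [-0.38,-0.207,-0.037,0.58],
  [-0.41,-0.223,-0.037,0.63],
  [-0.435,-0.237,-0.037,0.66],
  [-0.445,-0.242,-0.037,0.681],
  [-0.445,-0.242,-0.037,0.681],
  [-0.445,-0.242,-0.037,0.681],
])

```text
time: 1.65
ee_pos: [0.5674, 0.1497, 0.2593]
eef_rot: [0.537, 0.843, 0.0, -0.0]
ft_force: [-0.1, 0.5, -0.2]
width: 0.0871
```

Run:
```python
from h import *
s=read_state(); print(s['time'],s['ee_pos'],s['eef_rot'],s['joint_positions'])
snap('wrist','w1')
```

```text
1.65 [0.56744958 0.14966939 0.25929726] [ 5.37326432e-01  8.43374219e-01  6.62903774e-05 -4.77283719e-04] [-0.60663578  0.23077935  0.32532726  1.52747526 -0.07512797  1.3960604
  0.16003272]
```

View pics/w1.png

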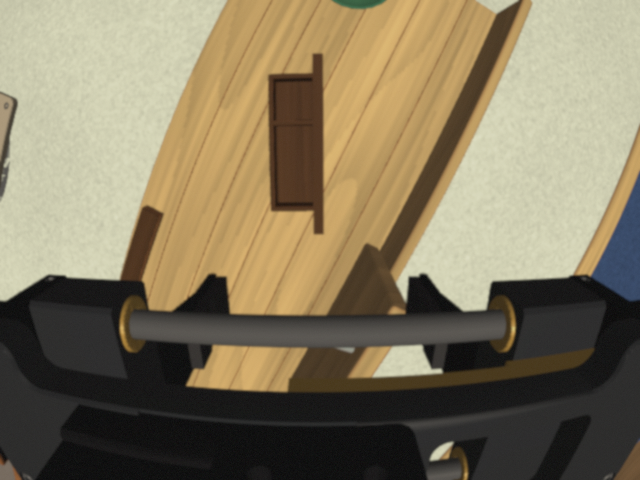

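The wrist view shows the plate's top edge upright at columns ~314-323 and rows ~54-233. It is nearly aligned with the tool.

```bash
cat >> h.py <<'E'
def wray(u,v,K,R,t,z):
    x=(np.asarray(u,float)-K[0,2])/K[0,0]; y=(np.asarray(v,float)-K[1,2])/K[1,1]
    th=np.hypot(x,y); k=np.where(th>1e-9,np.sin(th)/np.maximum(th,1e-9),1)
    D=np.stack([x*k,y*k,np.cos(th)],-1)@R; C=-R.T@t
    return C+D*((z-C[2])/D[...,2])[...,None]
E
python3 - <<'E'
from h import *
p,d,K,R,t=load('w1'); s=read_state()
q=p[40:250,240:345].astype(int)
m=(q.sum(2)<200).astype(np.uint8)
cv2.imwrite('pics/m1.png',m*255)
# end rows per column 314..322 ; brightness profile
g=p.astype(float).sum(2)
for u in (316,318,320): print(u,'top',g[48:62,u].astype(int).tolist(),'bot',g[226:240,u].astype(int).tolist())
for v in (58,64,140,216,222,230): print(v,g[v,306:330].astype(int).tolist())
E
```

```text
316 top [447, 447, 448, 438, 402, 326, 235, 183, 172, 181, 173, 178, 175, 179] bot [175, 178, 180, 175, 180, 173, 201, 265, 360, 438, 470, 476, 477, 478]
318 top [440, 436, 431, 418, 384, 313, 228, 180, 177, 174, 176, 175, 176, 176] bot [172, 174, 175, 177, 171, 177, 197, 260, 365, 447, 476, 485, 483, 483]
320 top [416, 415, 416, 410, 380, 316, 232, 191, 184, 179, 179, 177, 177, 172] bot [176, 176, 179, 177, 173, 177, 196, 264, 365, 447, 478, 478, 476, 476]
58 [438, 445, 452, 445, 442, 406, 332, 239, 190, 174, 173, 174, 176, 177, 179, 208, 276, 353, 398, 408, 412, 415, 423, 429]
64 [454, 456, 458, 453, 434, 392, 312, 232, 181, 174, 174, 180, 173, 179, 179, 200, 274, 353, 407, 424, 430, 431, 428, 430]
140 [181, 178, 179, 175, 173, 166, 160, 172, 172, 171, 178, 177, 171, 177, 179, 184, 240, 348, 431, 464, 473, 474, 477, 475]
216 [491, 492, 486, 466, 430, 381, 340, 295, 227, 184, 176, 178, 173, 172, 175, 183, 233, 326, 411, 454, 469, 474, 478, 480]
222 [468, 440, 410, 412, 447, 462, 435, 353, 259, 195, 175, 178, 178, 172, 173, 183, 233, 328, 419, 465, 479, 476, 474, 471]
230 [444, 463, 466, 462, 463, 458, 434, 356, 256, 194, 180, 174, 171, 174, 173, 182, 237, 326, 418, 460, 470, 474, 475, 473]
```

Run:
```python
from h import *
p,d,K,R,t=load('w1'); s=read_state()
f=lambda u,v:wray(u,v,K,R,t,.14)
A=f(322.6,58);B=f(322.95,230);L1=f(312.1,61);L2=f(313.4,226);E1=f(318,53.1);E2=f(318,233.6)
dr=(A-B)[:2]; print('back edge yaw',np.degrees(np.arctan2(-dr[0],dr[1])))
dr=(L1-L2)[:2]; print('front edge yaw',np.degrees(np.arctan2(-dr[0],dr[1])))
print('len',np.linalg.norm(E1-E2)); 
T=Rn.from_quat(s['eef_rot']).as_matrix()
n=(A+B)/2; m=(L1+L2)/2; print('tool yaw',np.degrees(np.arctan2(T[1,1],T[0,1])))
for x in (A,B,L1,L2,E1,E2): print(np.round(x,4), np.round(T.T@(x-s['ee_pos']),4))
```

```text
back edge yaw 25.208489769039076
front edge yaw 25.374639415645877
len 0.13892608380086383
tool yaw 25.045467048514116
[0.5137 0.2719 0.14  ] [0.133  0.003  0.1195]
[0.57   0.1523 0.14  ] [0.0008 0.0034 0.1194]
[0.5076 0.2665 0.14  ] [ 0.1306 -0.0048  0.1195]
[0.5619 0.1521 0.14  ] [ 0.0041 -0.004   0.1194]
[0.509 0.274 0.14 ] [ 0.1369 -0.0004  0.1195]
[0.5677 0.1481 0.14  ] [-0.0021 -0.0005  0.1194]
```

move_arm([
  [-0.02,-0.006,0,0.05],
  [-0.05,-0.014,0,0.12],
  [-0.085,-0.024,0,0.19],
  [-0.12,-0.034,0,0.27],
  [-0.155,-0.044,0,0.35],
  [-0.18,-0.051,0,0.41],
  [-0.195,-0.055,0,0.445],
  [-0.195,-0.055,0,0.445],
  [-0.195,-0.055,0,0.445],
])

```text
time: 2.6
ee_pos: [0.6003, -0.0503, 0.2593]
eef_rot: [0.71, 0.704, 0.0, -0.0]
ft_force: [0.2, 0.6, -0.4]
width: 0.0871
```

Run:
```python
from h import *
s=read_state(); print(s['time'],s['ee_pos'],s['eef_rot'])
p,d,c=snap('wrist','w2')
T=Rn.from_quat(s['eef_rot']).as_matrix();print('tool yaw',np.degrees(np.arctan2(T[1,1],T[0,1])))
```

```text
2.6 [ 0.60033029 -0.05028579  0.25931921] [ 7.10078587e-01  7.04122261e-01  1.93940524e-04 -4.51441740e-04]
tool yaw -0.482623889416744
```

View pics/w2.png

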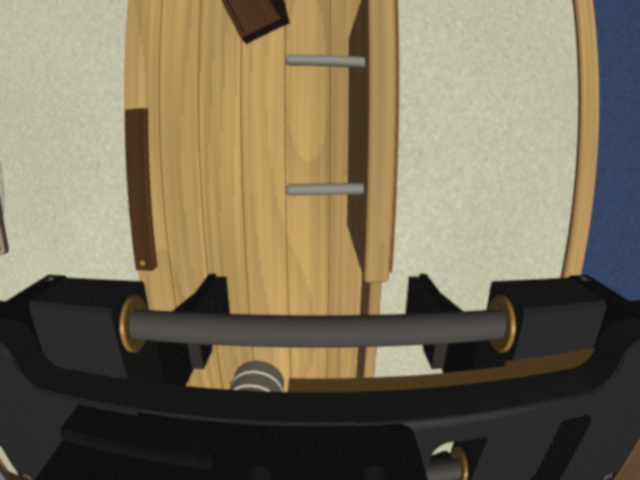

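The pins are at row ~60 (cols 286-365) and row ~188 (cols 286-364). The panel's front top edge is at col ~367.

Run:
```python
from h import *
p,d,K,R,t=load('w2'); s=read_state(); T=Rn.from_quat(s['eef_rot']).as_matrix()
g=p.astype(float)
sat=(g.max(2)-g.min(2))/g.max(2)
def cen(v0,v1,u):  # low saturation weights
    w=np.clip(.35-sat[v0:v1,u],0,.3); return (w*np.arange(v0,v1)).sum()/w.sum()
for v0,v1 in((50,72),(178,200)):
    for u in (290,300,320,340,355):
        v=cen(v0,v1,u); 
        z=.168-(u-287)/77*.0075
        X=wray(u,v,K,R,t,z); print(u,round(v,2),np.round(X,4),np.round(T.T@(X-s['ee_pos']),4))
    vm=int((v0+v1)/2); print('tip prof',np.round(sat[vm,280:294],2).tolist(),'root',np.round(sat[vm,358:372],2).tolist())
gg=g.sum(2)
for v in (30,90,120,150,220,260): print(v,gg[v,360:372].astype(int).tolist(), gg[v,385:400].astype(int).tolist())
for u in (372,378,384,390): print(u,gg[272:290,u].astype(int).tolist())
```

```text
290 59.25 [0.5825 0.0766 0.1677] [ 0.1261 -0.0188  0.0918]
300 59.29 [0.5891 0.0766 0.1667] [ 0.1262 -0.0121  0.0927]
320 59.67 [0.6025 0.0765 0.1648] [0.1262 0.0013 0.0947]
340 60.51 [0.6162 0.0763 0.1628] [0.1261 0.0149 0.0966]
355 61.34 [0.6266 0.0762 0.1614] [0.1261 0.0253 0.0981]
tip prof [0.49, 0.49, 0.49, 0.49, 0.46, 0.34, 0.18, 0.13, 0.12, 0.11, 0.1, 0.1, 0.09, 0.1] root [0.04, 0.04, 0.04, 0.04, 0.03, 0.04, 0.06, 0.14, 0.33, 0.47, 0.49, 0.5, 0.51, 0.5]
290 189.31 [ 0.5813 -0.0129  0.1677] [ 0.0366 -0.0193  0.0917]
300 189.09 [ 0.5881 -0.013   0.1667] [ 0.0366 -0.0125  0.0926]
320 188.73 [ 0.6018 -0.0132  0.1648] [0.0365 0.0013 0.0946]
340 188.46 [ 0.6158 -0.0133  0.1628] [0.0364 0.0153 0.0965]
355 188.24 [ 0.6265 -0.0134  0.1614] [0.0365 0.0259 0.098 ]
tip prof [0.48, 0.49, 0.49, 0.48, 0.47, 0.39, 0.22, 0.14, 0.1, 0.07, 0.05, 0.03, 0.02, 0.02] root [0.04, 0.03, 0.04, 0.04, 0.05, 0.08, 0.21, 0.41, 0.48, 0.51, 0.51, 0.51, 0.5, 0.49]
30 [156, 146, 147, 146, 147, 151, 153, 170, 224, 292, 340, 370] [406, 415, 420, 424, 426, 428, 421, 415, 397, 357, 294, 262, 291, 384, 487]
90 [142
[... 376 characters left out ...]
98, 367, 321, 289, 285, 349, 454, 522]
220 [151, 151, 151, 154, 159, 183, 242, 308, 357, 380, 401, 411] [422, 423, 420, 417, 402, 378, 340, 303, 286, 336, 437, 531, 564, 575, 573]
260 [158, 151, 153, 169, 215, 281, 341, 380, 401, 415, 419, 419] [411, 415, 398, 367, 313, 266, 287, 368, 469, 539, 561, 563, 563, 564, 563]
372 [421, 419, 422, 421, 420, 420, 420, 412, 399, 371, 358, 358, 362, 362, 364, 366, 372, 369]
378 [402, 403, 402, 403, 402, 404, 399, 397, 384, 363, 364, 373, 379, 384, 388, 384, 385, 381]
384 [418, 414, 420, 420, 416, 416, 415, 413, 405, 422, 483, 545, 568, 570, 566, 567, 567, 561]
390 [420, 507, 546, 553, 550, 548, 548, 551, 556, 556, 556, 554, 559, 558, 563, 564, 564, 566]
```

Run:
```python
import cv2
a=cv2.imread('pics/w2.png')[30:290,270:400]; cv2.imwrite('pics/c2.png',cv2.resize(a,None,fx=2.3,fy=2.3,interpolation=cv2.INTER_CUBIC))
```

```text
(no output)
```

View pics/c2.png

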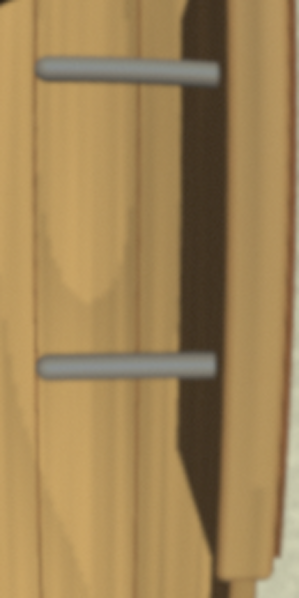

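move_arm([
  [0.02,-0.005,0,-0.05],
  [0.055,-0.013,0,-0.11],
  [0.095,-0.023,0,-0.18],
  [0.135,-0.033,0,-0.25],
  [0.175,-0.043,0,-0.32],
  [0.21,-0.052,0,-0.38],
  [0.24,-0.059,0,-0.42],
  [0.255,-0.0625,0,-0.44],
  [0.2606,-0.0636,0,-0.449],
  [0.2606,-0.0636,0,-0.449],
  [0.2606,-0.0636,0,-0.449],
])

```text
time: 3.75
ee_pos: [0.54, 0.2077, 0.2596]
eef_rot: [0.538, 0.843, -0.0, 0.0]
ft_force: [0.8, -0.9, -0.3]
width: 0.087
```

Run:
```python
from h import *
s=read_state(); print(s['time'],s['ee_pos'],s['ft_force'])
T=Rn.from_quat(s['eef_rot']).as_matrix();print('tool yaw',np.degrees(np.arctan2(T[1,1],T[0,1])))
# plate center err
print(T.T@(np.array([.5389-.0005*.9,.2108,.14])-s['ee_pos']))
```

```text
3.75 [0.54001776 0.2076864  0.259601  ] [ 0.84538005 -0.90592462 -0.34123429]
tool yaw 24.964868518360277
[ 3.55589713e-03 -1.09626640e-04  1.19598894e-01]
```

move_arm([
  [0,0,0,0],
  [0,0,0,0],
  [0,0,0.02,0],
  [0,0,0.05,0],
  [0,0,0.08,0],
  [0,0,0.1,0],
  [0,0,0.1,0],
  [0,0,0.1,0],
])

```text
time: 4.55
ee_pos: [0.5399, 0.2089, 0.1602]
eef_rot: [0.537, 0.844, 0.0, 0.0]
ft_force: [0.7, 0.4, 0.6]
width: 0.0873
```

Run:
```python
from h import *
s=read_state(); print(s['time'],s['ee_pos'],s['ft_force'])
T=Rn.from_quat(s['eef_rot']).as_matrix();print('tool yaw',np.degrees(np.arctan2(T[1,1],T[0,1])))
print(T.T@(np.array([.5389-.0005*.9,.2108,.14])-s['ee_pos']))
snap('wrist','w3')
```

```text
4.55 [0.53987348 0.2089008  0.16023278] [0.71931369 0.44306088 0.59434296]
tool yaw 25.050292531063292
[ 0.00232533 -0.00049059  0.02023242]
```

View pics/w3.png

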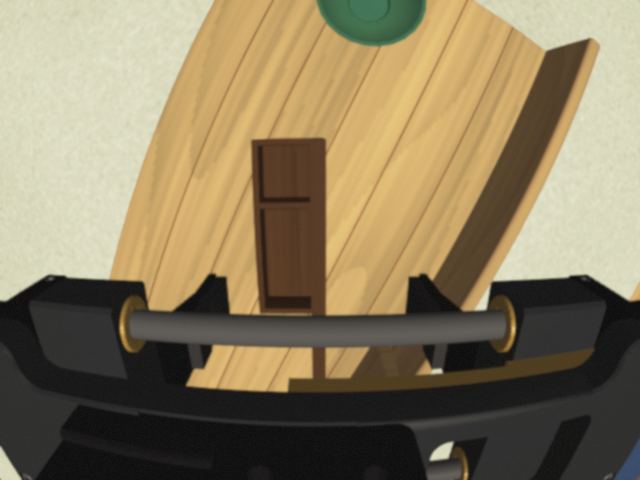

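move_arm([
  [0.002,0,0.015,-0.003],
  [0.002,0,0.03,-0.003],
  [0.002,0,0.04,-0.003],
  [0.002,0,0.042,-0.003],
  [0.002,0,0.042,-0.003],
  [0.002,0,0.042,-0.003],
])

```text
time: 5.2
ee_pos: [0.539, 0.2112, 0.1179]
eef_rot: [0.535, 0.845, 0.0, 0.0]
ft_force: [-0.1, -0.3, 1.0]
width: 0.0871
```

move_arm([
  [0,0,0,0],
  [0,0,0,0],
  [0,0,0,0],
  [0,0,0,0],
  [0,0,0,0],
  [0,0,0,0],
  [0,0,0,0],
  [0,0,0,0],
  [0,0,0,0],
  [0,0,0,0],
], claw=-1, newtons=30)

```text
time: 6.2
ee_pos: [0.5387, 0.2111, 0.1175]
eef_rot: [0.535, 0.845, 0.0, -0.0]
ft_force: [0.0, -0.7, 0.4]
width: 0.015
```

Run:
```python
from h import *
s=read_state(); print(s['time'],s['ee_pos'],s['ft_force'],s['width'])
T=Rn.from_quat(s['eef_rot']).as_matrix();print('tool yaw',np.degrees(np.arctan2(T[1,1],T[0,1])))
print(T.T@(np.array([.5389-.0005*.9,.2108,.14])-s['ee_pos']))
snap('wrist','w4')
```

```text
6.2 [0.53867538 0.21112481 0.11754617] [ 0.0286983  -0.66459     0.39945091] 0.014958461666844865
tool yaw 25.269671685440358
[-0.00019528 -0.00034152 -0.02245386]
```

View pics/w4.png

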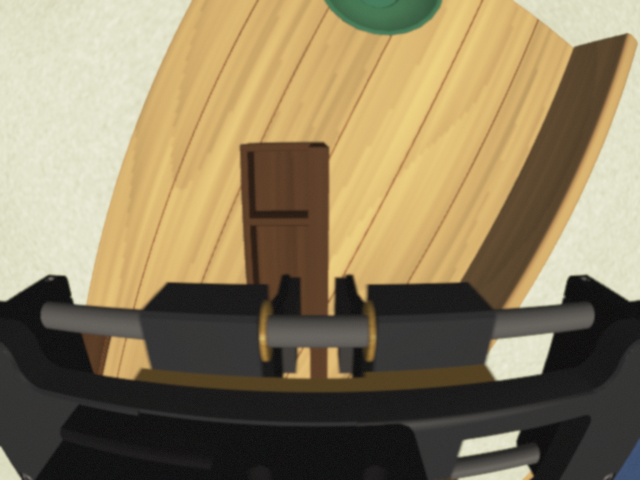

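Still closing (15 mm wide). I'll wait for the full grip, then lift.

move_arm([
  [0,0,0,0],
  [0,0,0,0],
  [0,0,0,0],
  [0,0,0,0],
  [0,0,0,0],
])

```text
time: 6.75
ee_pos: [0.5385, 0.2111, 0.1174]
eef_rot: [0.535, 0.845, -0.0, -0.0]
ft_force: [-0.8, -0.5, -2.2]
width: 0.0074
```

move_arm([
  [0,0,-0.01,0],
  [0,0,-0.025,0],
  [0,0,-0.04,0],
  [0,0,-0.055,0.04],
  [0,0,-0.061,0.1],
  [-0.003,-0.001,-0.061,0.17],
  [-0.01,-0.004,-0.061,0.25],
  [-0.025,-0.0107,-0.061,0.33],
  [-0.045,-0.0193,-0.061,0.39],
  [-0.07,-0.03,-0.061,0.43],
  [-0.095,-0.0407,-0.061,0.449],
  [-0.12,-0.0514,-0.061,0.449],
  [-0.14,-0.06,-0.061,0.449],
  [-0.157,-0.067,-0.061,0.449],
  [-0.1656,-0.0709,-0.061,0.449],
  [-0.1656,-0.0709,-0.061,0.449],
  [-0.1656,-0.0709,-0.061,0.449],
  [-0.1656,-0.0709,-0.061,0.449],
  [-0.1656,-0.0709,-0.061,0.449],
])

```text
time: 8.65
ee_pos: [0.5452, 0.0321, 0.1785]
eef_rot: [0.709, 0.705, 0.0, -0.0]
ft_force: [1.3, -0.0, -2.4]
width: 0.008
```

Run:
```python
from h import *
s=read_state(); print(s['time'],s['ee_pos'],s['ft_force'],s['width'])
T=Rn.from_quat(s['eef_rot']).as_matrix();print('tool yaw',np.degrees(np.arctan2(T[1,1],T[0,1])),T[:,2])
snap('wrist','w5');snap('top','t5')
p=cv2.imread('pics/t5.png')[170:290,220:420];cv2.imwrite('pics/c5.png',cv2.resize(p,None,fx=4,fy=4,interpolation=cv2.INTER_CUBIC))
```

```text
8.65 [0.54518543 0.0320827  0.17845367] [ 1.30766973 -0.01441992 -2.41322184] 0.007954164446446662
tool yaw -0.36786669962422974 [-1.54305212e-04  2.75442767e-04 -9.99999950e-01]
```

View pics/w5.png

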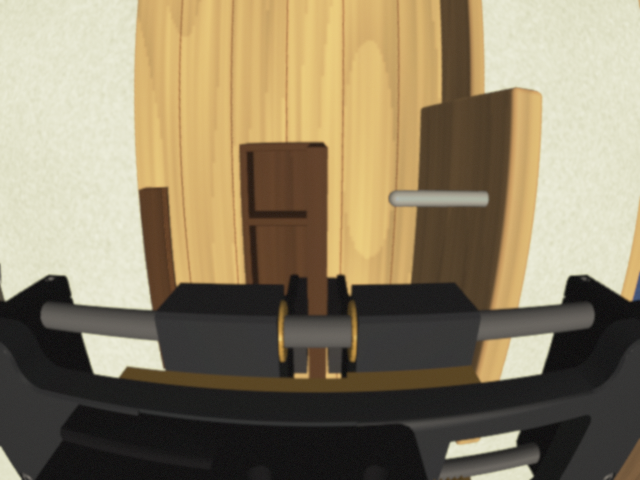

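View pics/c5.png

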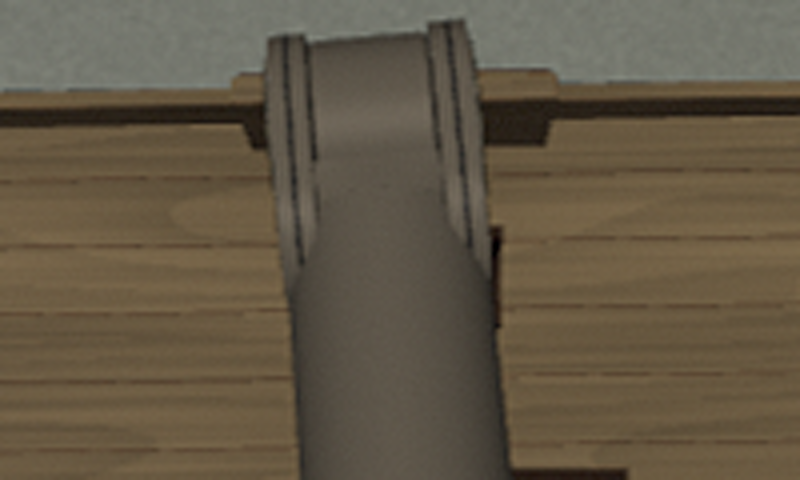

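The left pin is at row ~198, cols 390-488, and the plate's left end is at row ~143. I'll check the sideways alignment against both.

Run:
```python
from h import *
p,d,K,R,t=load('w5'); s=read_state(); T=Rn.from_quat(s['eef_rot']).as_matrix(); g=p.astype(float); sat=(g.max(2)-g.min(2))/g.max(2)
print('dir of +y tool ->pin')
for u in (400,430,460):
    w=np.clip(.3-sat[185:212,u],0,.3); v=(w*np.arange(185,212)).sum()/w.sum()
    X=wray(u,v,K,R,t,.1677-(u-392)/96*.0075); print(u,v,T.T@(X-s['ee_pos']))
gg=g.sum(2)
for u in (300,305,312,316,320,324):
    print(u,gg[136:152,u].astype(int).tolist(), np.round(d[150,u],4))
for v in (160,180,230,260): print(v,gg[v,318:336].astype(int).tolist())
for v in (144,145): print(T.T@(wray(318.,v,K,R,t,.2010)-s['ee_pos']))
a=cv2.resize(p[120:300,230:410,::-1],None,fx=4,fy=3.3,interpolation=cv2.INTER_CUBIC);cv2.imwrite('pics/c6.png',a)
```

```text
dir of +y tool ->pin
400 198.1287735572479 [0.04461852 0.03876986 0.01142982]
430 198.05849722352704 [0.04453553 0.05459423 0.01377291]
460 198.24279451242134 [0.04443553 0.07162397 0.01611594]
300 [517, 517, 517, 513, 488, 418, 305, 220, 195, 197, 203, 203, 198, 196, 190, 196] 0.2226
305 [559, 555, 556, 556, 531, 448, 319, 225, 198, 199, 200, 195, 201, 195, 189, 195] 0.2235
312 [537, 538, 538, 533, 511, 427, 299, 178, 114, 107, 135, 170, 194, 202, 205, 208] 0.1355
316 [534, 535, 534, 530, 505, 422, 293, 175, 117, 112, 126, 171, 197, 208, 212, 209] 0.1361
320 [548, 551, 550, 547, 521, 438, 301, 174, 109, 109, 132, 170, 197, 207, 209, 208] 0.1362
324 [559, 558, 558, 558, 552, 525, 468, 381, 281, 191, 157, 167, 192, 203, 204, 205] 0.1359
160 [210, 207, 207, 206, 206, 208, 207, 210, 257, 355, 464, 520, 537, 538, 537, 540, 544, 552]
180 [209, 208, 206, 207, 208, 209, 209, 211, 251, 348, 452, 517, 534, 538, 538, 542, 548, 552]
230 [207, 211, 213, 208, 206, 204, 205, 218, 271, 382, 479, 525, 537, 541, 542, 543, 547, 550]
260 [206, 206, 204, 207, 206, 205, 207, 222, 295, 420, 509, 537, 544, 544, 548, 552, 556, 555]
[ 0.0705004  -0.00042283 -0.02249014]
[ 0.07012807 -0.0004229  -0.02249019]
```

View pics/c6.png

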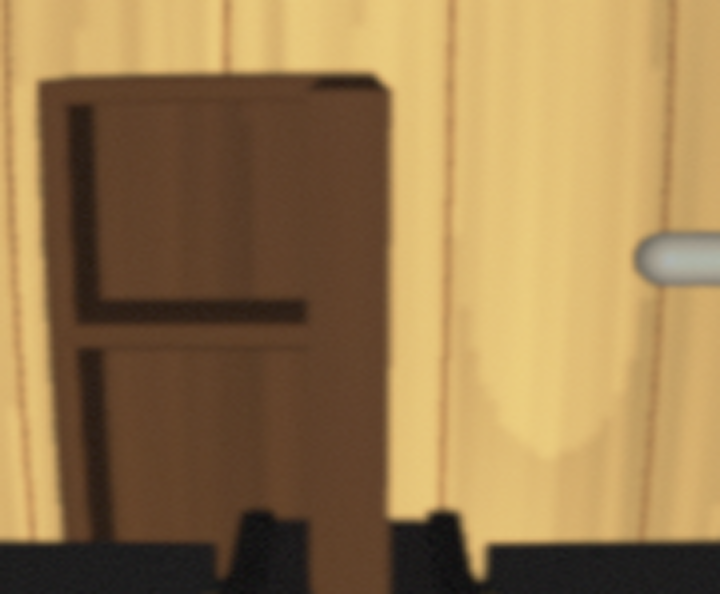

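Slot is at +44.5 mm and the pin at +44.5 mm, so they are aligned. I'll insert it gently.

move_arm([
  [0,0.004,0,0.002],
  [0,0.01,0,0.002],
  [0,0.016,0,0.002],
  [0,0.021,0,0.002],
  [0,0.025,0,0.002],
  [0,0.029,0,0.002],
  [0,0.033,0,0.002],
  [0,0.037,0,0.002],
  [0,0.041,0,0.002],
  [0,0.045,0,0.002],
  [0,0.045,0,0.002],
  [0,0.045,0,0.002],
])

```text
time: 9.95
ee_pos: [0.5902, 0.0307, 0.1784]
eef_rot: [0.711, 0.704, -0.0, -0.0]
ft_force: [-0.4, -0.3, -3.2]
width: 0.0078
```

Run:
```python
from h import *
s=read_state(); print(s['time'],s['ee_pos'],s['ft_force'],s['torque'],s['width'])
T=Rn.from_quat(s['eef_rot']).as_matrix();print('tool yaw',np.degrees(np.arctan2(T[1,1],T[0,1])),T[:,2])
p,d,c=snap('wrist','w6')
p,d,c=snap('scene','s6'); a=cv2.resize(p[180:310,280:440,::-1],None,fx=4.5,fy=4.5,interpolation=cv2.INTER_CUBIC);cv2.imwrite('pics/c7.png',a)
```

```text
9.95 [0.59018773 0.03066483 0.17843919] [-0.38118285 -0.34975321 -3.20389778] [-0.10621523  0.05542551  0.03328551] 0.007781360547642825
tool yaw -0.5775181309317092 [-2.45080496e-04  1.20098940e-06 -9.99999970e-01]
```

View pics/w6.png

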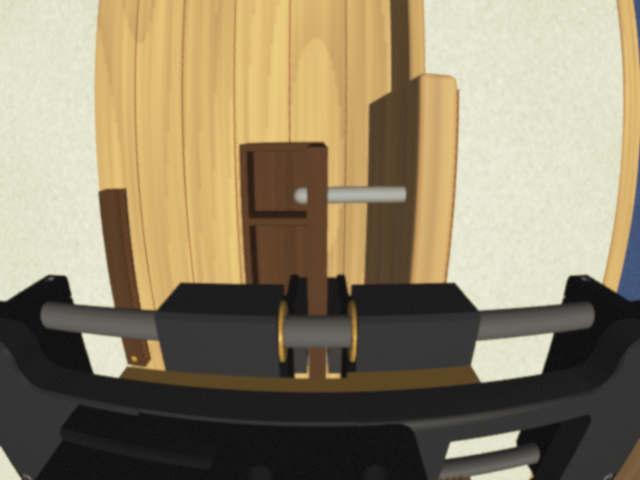

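View pics/c7.png

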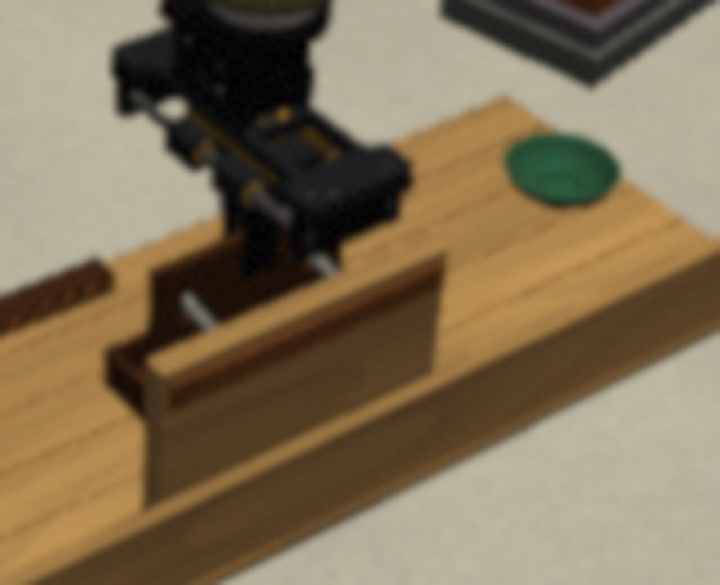

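move_arm([
  [0,0.003,0,-0.001],
  [0,0.007,0,-0.001],
  [0,0.011,0,-0.001],
  [0,0.015,0,-0.001],
  [0,0.018,0,-0.001],
  [0,0.019,0,-0.001],
  [0,0.019,0,-0.001],
  [0,0.019,0,-0.001],
])

```text
time: 10.85
ee_pos: [0.6092, 0.0305, 0.1785]
eef_rot: [0.71, 0.704, -0.0, -0.0]
ft_force: [0.4, -0.3, -2.3]
width: 0.0079
```

move_arm([
  [0,0,0.002,0],
  [0,0,0.004,0],
  [0,0,0.006,0],
  [0,0,0.007,0],
  [0,0,0.008,0],
  [0,0,0.008,0],
  [0,0,0.008,0],
])

```text
time: 11.55
ee_pos: [0.6092, 0.0305, 0.1706]
eef_rot: [0.71, 0.704, 0.0, -0.0]
ft_force: [0.1, -0.6, -2.4]
width: 0.0078
```

Run:
```python
from h import *
s=read_state(); print(s['time'],s['ee_pos'],s['ft_force'],s['torque'],s['width'])
T=Rn.from_quat(s['eef_rot']).as_matrix();print('tool yaw',np.degrees(np.arctan2(T[1,1],T[0,1])),T[:,2])
p,d,c=snap('wrist','w7')
```

```text
11.55 [0.60923778 0.03053316 0.17056167] [ 0.11156897 -0.5620649  -2.3692583 ] [-0.12618495 -0.00253293  0.01312434] 0.007849304601014413
tool yaw -0.5155088830955545 [ 3.07352082e-06  1.03778161e-04 -9.99999995e-01]
```

View pics/w7.png

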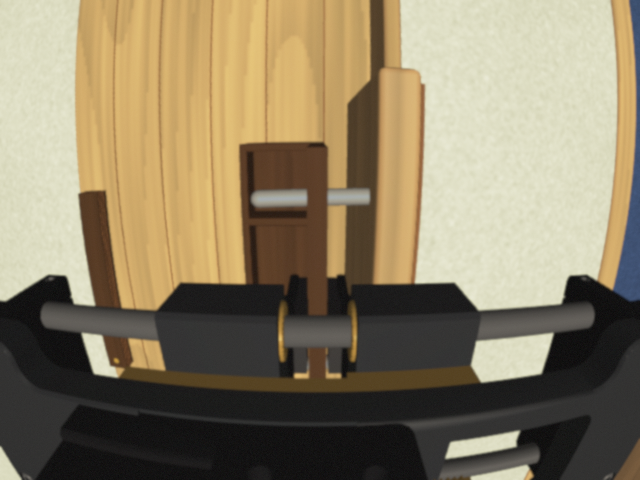

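move_arm([
  [0,0,0.001,0],
  [0,0,0.0015,0],
  [0,0,0.002,0],
  [0,0,0.002,0],
  [0,0,0.002,0],
])

```text
time: 12.1
ee_pos: [0.6092, 0.0306, 0.1685]
eef_rot: [0.71, 0.704, 0.0, -0.0]
ft_force: [0.9, -0.3, -2.7]
width: 0.0077
```

move_arm([
  [0,0,0.0005,0],
  [0,0,0.001,0],
  [0,0,0.001,0],
  [0,0,0.001,0],
])

```text
time: 12.5
ee_pos: [0.6093, 0.0305, 0.1679]
eef_rot: [0.71, 0.704, 0.0, 0.0]
ft_force: [-1.4, 0.7, 1.4]
width: 0.0078
```

Contact is where predicted. I'll open slightly to release it.

move_arm([
  [0,0,0,0],
  [0,0,0,0],
  [0,0,0,0],
  [0,0,0,0],
  [0,0,0,0],
], claw=-0.65)

```text
time: 13.0
ee_pos: [0.6093, 0.0305, 0.1675]
eef_rot: [0.71, 0.704, 0.0, 0.0]
ft_force: [0.3, 0.2, -0.1]
width: 0.0156
```

Run:
```python
from h import *
s=read_state(); print(s['time'],s['ee_pos'],s['ft_force'],s['torque'],s['width'])
p,d,c=snap('wrist','w8')
p,d,c=snap('scene','s8'); a=cv2.resize(p[180:310,280:440,::-1],None,fx=4.5,fy=4.5,interpolation=cv2.INTER_CUBIC);cv2.imwrite('pics/c8.png',a)
```

```text
13.0 [0.60928852 0.03053643 0.16752694] [ 0.26842741  0.1810125  -0.05775558] [-0.06381323  0.02861454 -0.05358954] 0.015609336414702045
```

View pics/w8.png

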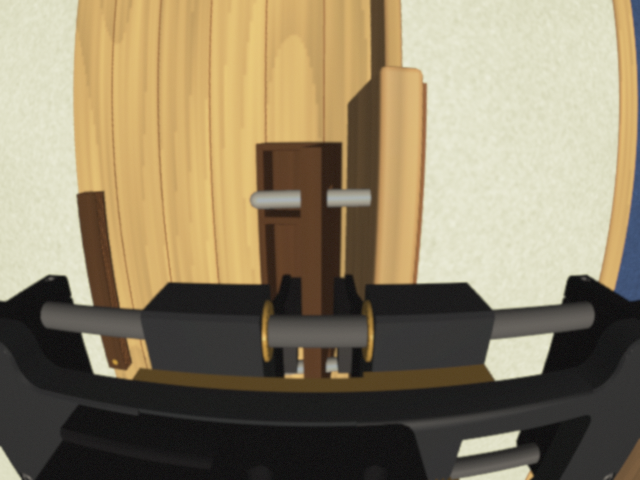

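View pics/c8.png

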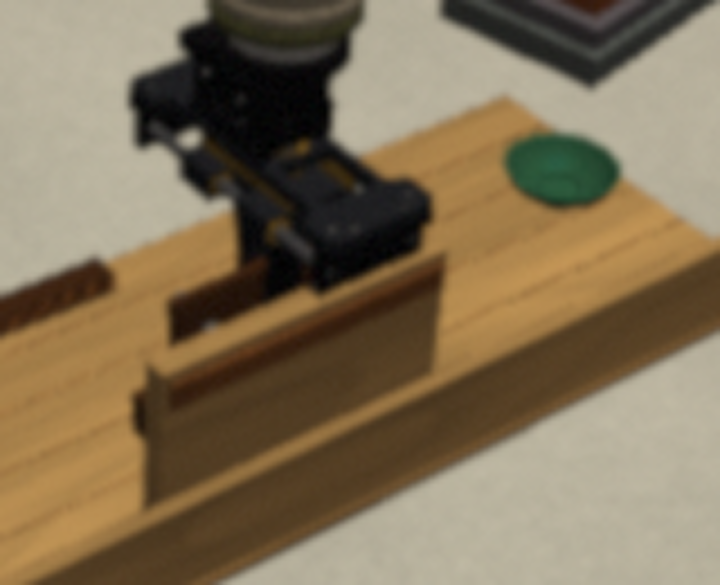

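Both pins are through, with the caddy leaning slightly as expected. Next: lift out, close the fingers, and push from the front.

move_arm([
  [0,0,-0.004,0],
  [0,0,-0.01,0],
  [0,0,-0.016,0],
  [0,0,-0.024,0],
  [0,0,-0.034,0],
  [0,0,-0.046,0],
  [0,0,-0.06,0],
  [0,0,-0.06,0],
  [0,0,-0.06,0],
])

```text
time: 14.0
ee_pos: [0.6094, 0.0306, 0.2279]
eef_rot: [0.71, 0.704, 0.0, 0.0]
ft_force: [0.4, 0.4, -0.8]
width: 0.0153
```

move_arm([
  [0,-0.01,0,0],
  [0,-0.025,0,0],
  [0,-0.04,0,0],
  [0,-0.05,0,0],
  [0,-0.05,0,0],
  [0,-0.05,0,0],
  [0,-0.05,0,0],
], claw=-1, newtons=20)

```text
time: 14.7
ee_pos: [0.5596, 0.031, 0.2274]
eef_rot: [0.71, 0.704, -0.0, 0.0]
ft_force: [-0.5, 0.2, -0.6]
width: 0.0008
```

Run:
```python
from h import *
s=read_state(); print(s['time'],s['ee_pos'],s['ft_force'],s['torque'],s['width'])
p,d,c=snap('wrist','w9')
p,d,c=snap('scene','s9'); a=cv2.resize(p[180:310,280:440,::-1],None,fx=4.5,fy=4.5,interpolation=cv2.INTER_CUBIC);cv2.imwrite('pics/c9.png',a)
```

```text
14.7 [0.55957404 0.0309928  0.22742636] [-0.47971299  0.19112939 -0.61415072] [-0.09715599 -0.01184693 -0.02187749] 0.0008223935410952952
```

View pics/w9.png

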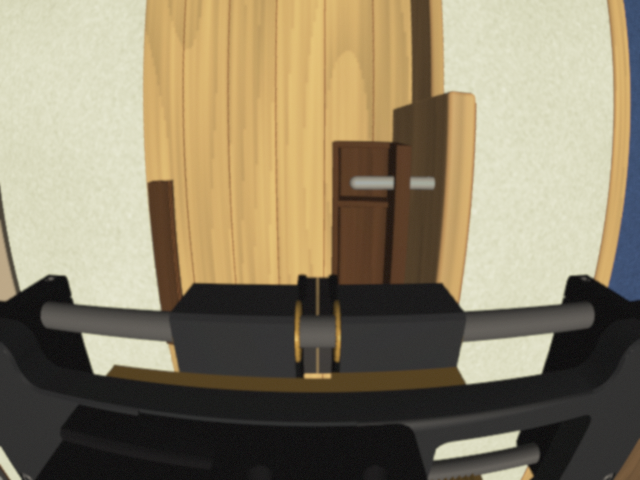

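View pics/c9.png

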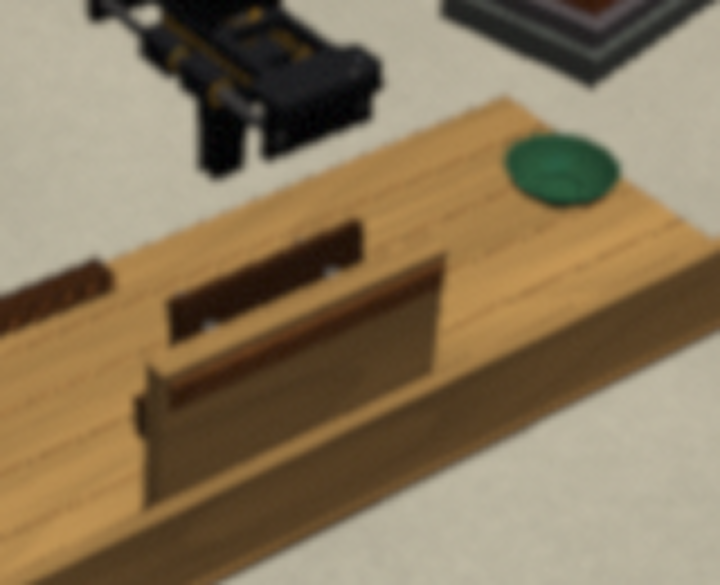

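move_arm([
  [0,0,0.015,0],
  [0,0,0.035,0],
  [0,0,0.055,0],
  [0,0,0.07,0],
  [0,0,0.074,0],
  [0,0,0.074,0],
  [0,0,0.074,0],
])

```text
time: 15.5
ee_pos: [0.5598, 0.031, 0.1543]
eef_rot: [0.71, 0.704, 0.0, 0.0]
ft_force: [-0.7, -0.6, -0.5]
width: 0.0004
```

move_arm([
  [0,0.005,0,0],
  [0,0.01,0,0],
  [0,0.015,0,0],
  [0,0.019,0,0],
  [0,0.023,0,0],
  [0,0.027,0,0],
  [0,0.03,0,0],
  [0,0.033,0,0],
  [0,0.036,0,0],
  [0,0.039,0,0],
  [0,0.042,0,0],
  [0,0.042,0,0],
])

```text
time: 16.7
ee_pos: [0.6016, 0.0306, 0.1534]
eef_rot: [0.71, 0.704, 0.0, 0.0]
ft_force: [-0.1, 0.2, -0.5]
width: 0.0006
```

Run:
```python
from h import *
s=read_state(); print(s['time'],s['ee_pos'],s['ft_force'],s['torque'],s['width'])
p,d,c=snap('wrist','w10')
p,d,c=snap('scene','s10'); a=cv2.resize(p[180:310,280:440,::-1],None,fx=4.5,fy=4.5,interpolation=cv2.INTER_CUBIC);cv2.imwrite('pics/c10.png',a)
```

```text
16.7 [0.60157065 0.03060059 0.15344508] [-0.08551187  0.23376311 -0.45583346] [-0.06629802  0.0375448   0.0137934 ] 0.0005574568746534077
```

View pics/w10.png

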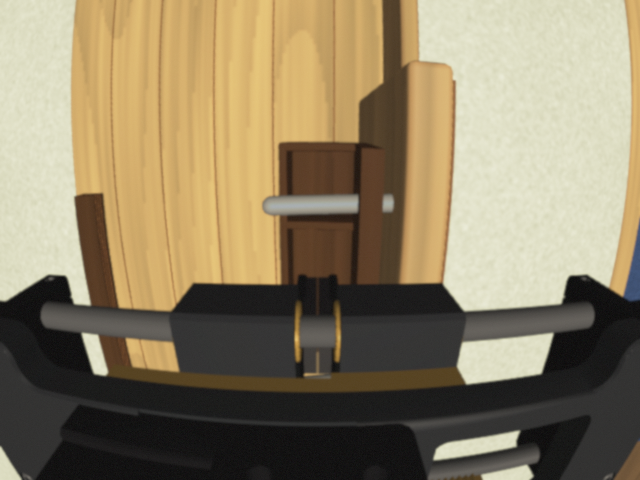

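View pics/c10.png

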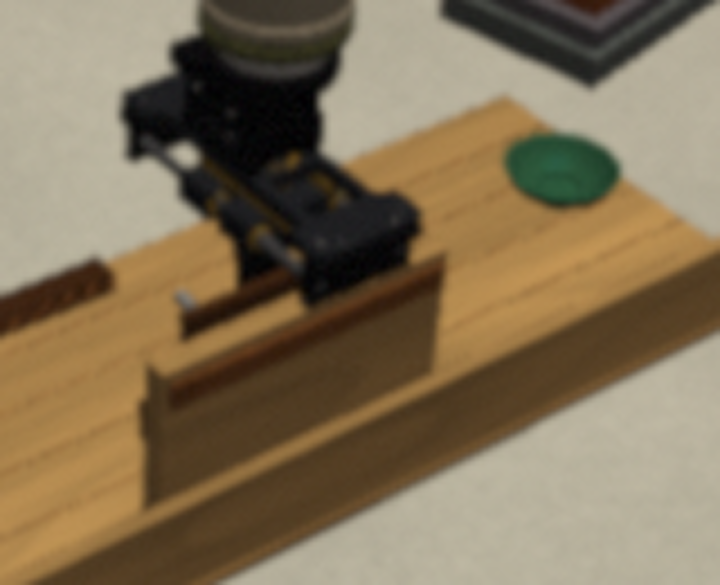

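move_arm([
  [0,0.002,0,0],
  [0,0.004,0,0],
  [0,0.006,0,0],
  [0,0.007,0,0],
  [0,0.008,0,0],
  [0,0.008,0,0],
])

```text
time: 17.4
ee_pos: [0.6093, 0.0305, 0.1535]
eef_rot: [0.71, 0.704, -0.0, -0.0]
ft_force: [-0.7, -0.5, 0.2]
width: 0.0008
```

move_arm([
  [0,0.001,0,0],
  [0,0.002,0,0],
  [0,0.003,0,0],
  [0,0.004,0,0],
  [0,0.004,0,0],
])

```text
time: 17.9
ee_pos: [0.6131, 0.0304, 0.1535]
eef_rot: [0.71, 0.704, -0.0, -0.0]
ft_force: [-1.4, -0.3, 0.4]
width: 0.0001
```

move_arm([
  [0,0.001,0,0],
  [0,0.002,0,0],
  [0,0.002,0,0],
])

```text
time: 18.2
ee_pos: [0.6133, 0.0305, 0.1534]
eef_rot: [0.71, 0.704, -0.001, -0.002]
ft_force: [-14.2, -0.2, 6.3]
width: 0.0002
```

Run:
```python
from h import *
s=read_state(); print(s['time'],s['ee_pos'],s['ft_force'],s['torque'],s['width'])
p,d,c=snap('wrist','w11')
a=cv2.resize(p[40:320,230:480,::-1],None,fx=2.5,fy=2.1,interpolation=cv2.INTER_CUBIC);cv2.imwrite('pics/c11.png',a)
```

```text
18.2 [0.61334112 0.0305171  0.15335162] [-14.19404182  -0.1917178    6.25023637] [-0.05119204  2.51518493  0.0291558 ] 0.00017788374476667774
```

View pics/c11.png

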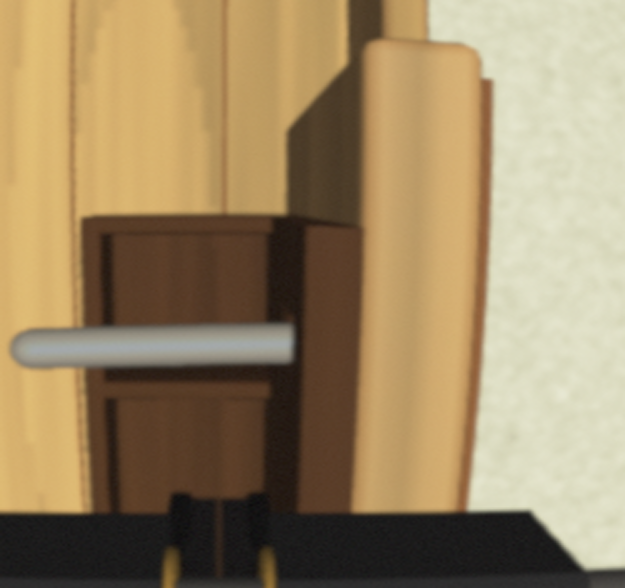

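Contact is firm (14 N) and the plate is flush along the panel. I'll retreat and check that it stays.

move_arm([
  [0,-0.003,0,0],
  [0,-0.008,0,0],
  [0,-0.02,0,0],
  [0,-0.04,0,0],
  [0,-0.065,0,0],
  [0,-0.08,-0.03,0],
  [0,-0.08,-0.07,0],
  [-0.03,-0.08,-0.1,0],
  [-0.07,-0.08,-0.11,0],
  [-0.1,-0.08,-0.11,0],
  [-0.11,-0.08,-0.11,0],
  [-0.11,-0.08,-0.11,0],
  [-0.11,-0.08,-0.11,0],
])

```text
time: 19.55
ee_pos: [0.5343, -0.0774, 0.2632]
eef_rot: [0.71, 0.704, 0.0, -0.0]
ft_force: [-0.3, 0.7, -0.5]
width: 0.0005
```

Run:
```python
from h import *
s=read_state(); print(s['time'],s['ee_pos'],s['ft_force'],s['width'])
p,d,c=snap('wrist','w12')
p,d,c=snap('scene','s12'); a=cv2.resize(p[180:310,280:440,::-1],None,fx=4.5,fy=4.5,interpolation=cv2.INTER_CUBIC);cv2.imwrite('pics/c12.png',a)
p,d,c=snap('top','t12')
```

```text
19.55 [ 0.53431591 -0.07742106  0.26322239] [-0.27042353  0.70187872 -0.45285933] 0.0005317853412813592
```

View pics/w12.png

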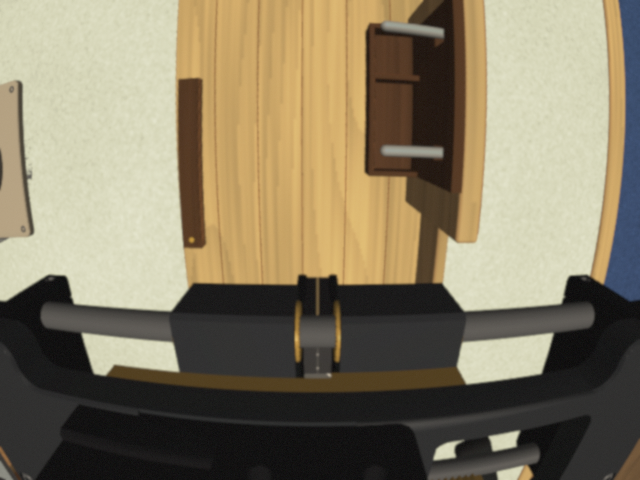

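View pics/c12.png

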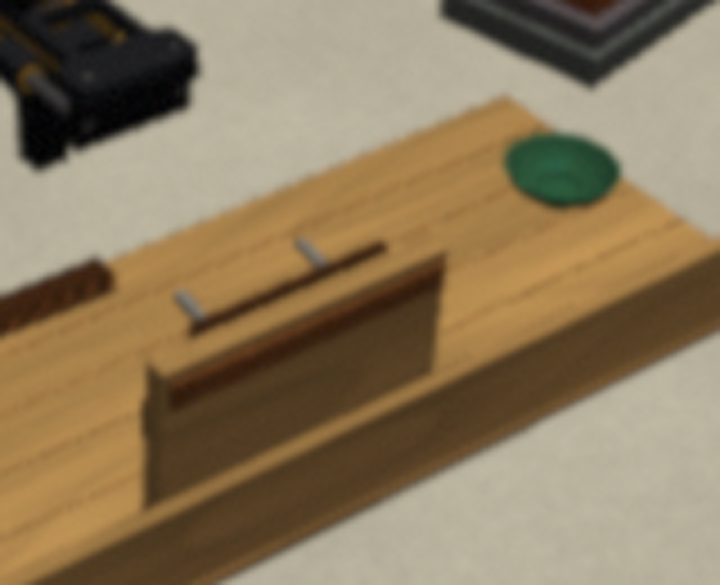

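View pics/t12.png

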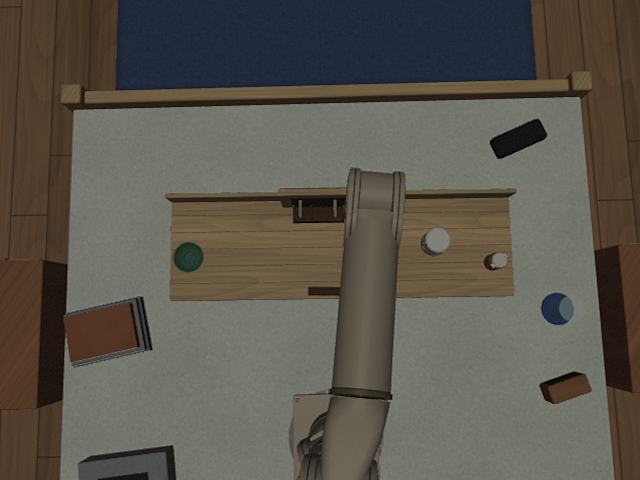

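Run:
```python
from h import *
p,d,K,R,t=load('w12')
v,u=np.mgrid[0:480,0:640]
x=(u-K[0,2])/K[0,0];y=(v-K[1,2])/K[1,1];th=np.hypot(x,y);k=np.where(th>1e-9,np.tan(th)/np.maximum(th,1e-9),1)
P=(np.stack([x*k*d,y*k*d,d],-1)-t)@R
for row in (10,20,60,80,110,125,170,180):
    print(row,[(c,p[row,c].tolist(),np.round(P[row,c],3).tolist()) for c in range(442,474,4)])
a=cv2.resize(p[0:250,350:500,::-1],None,fx=3,fy=2.4,interpolation=cv2.INTER_CUBIC);cv2.imwrite('pics/c13.png',a)
# plate front face points: by height bands
sel=(P[...,1]>-.03)&(P[...,1]<.095)&(p.sum(2)<260)&(P[...,0]>.61)
for y0 in(-.03,.005,.045,.075):
  for z0 in (.11,.13,.15,.17,.18):
    m=sel&(P[...,2]>z0)&(P[...,2]<z0+.015)&(P[...,1]>y0)&(P[...,1]<y0+.02)
    if m.sum()>5: print(y0,z0,m.sum(),np.round(np.median(P[m][:,0]),4))
```

```text
10 [(442, [36, 25, 18], [0.626, 0.094, 0.163]), (446, [31, 24, 18], [0.625, 0.09, 0.174]), (450, [33, 24, 16], [0.626, 0.088, 0.18]), (454, [81, 55, 35], [0.626, 0.086, 0.187]), (458, [87, 59, 37], [0.629, 0.087, 0.186]), (462, [94, 67, 43], [0.632, 0.088, 0.186]), (466, [191, 156, 100], [0.636, 0.088, 0.184]), (470, [185, 152, 97], [0.639, 0.089, 0.184])]
20 [(442, [34, 25, 18], [0.625, 0.086, 0.162]), (446, [33, 22, 14], [0.625, 0.083, 0.172]), (450, [36, 24, 18], [0.625, 0.081, 0.179]), (454, [77, 53, 33], [0.626, 0.079, 0.186]), (458, [87, 59, 37], [0.628, 0.079, 0.188]), (462, [88, 62, 40], [0.632, 0.08, 0.186]), (466, [189, 154, 98], [0.636, 0.081, 0.184]), (470, [186, 154, 100], [0.639, 0.082, 0.182])]
60 [(442, [34, 21, 16], [0.625, 0.055, 0.161]), (446, [35, 25, 20], [0.625, 0.053, 0.169]), (450, [35, 24, 17], [0.624, 0.051, 0.18]), (454, [62, 43, 27], [0.625, 0.05, 0.185]), (458, [86, 59, 38], [0.628, 0.051, 0.185]), (462, [86, 58, 37], [0.631, 0.051, 0.186]), (466, [167, 133, 84], [0.634, 0.052, 0.184]), (470, [189, 156, 100], [0.638, 0.052, 0.183])]
80 [(442, [35, 25, 17]
[... 1535 characters left out ...]
1, 23], [0.623, -0.031, 0.185]), (454, [87, 59, 39], [0.626, -0.031, 0.186]), (458, [87, 60, 39], [0.628, -0.031, 0.187]), (462, [140, 107, 69], [0.632, -0.031, 0.187]), (466, [200, 164, 105], [0.636, -0.031, 0.183]), (470, [196, 162, 103], [0.639, -0.031, 0.183])]
-0.03 0.11 63 0.6237
-0.03 0.13 103 0.6239
-0.03 0.15 82 0.6238
-0.03 0.17 217 0.624
-0.03 0.18 396 0.6265
0.005 0.11 117 0.6243
0.005 0.13 142 0.6244
0.005 0.15 173 0.6244
0.005 0.17 217 0.6244
0.005 0.18 401 0.6269
0.045 0.11 113 0.6248
0.045 0.13 140 0.6248
0.045 0.15 164 0.6248
0.045 0.17 210 0.6248
0.045 0.18 385 0.6272
0.075 0.11 61 0.6251
0.075 0.13 91 0.6254
0.075 0.15 112 0.6252
0.075 0.17 194 0.6252
0.075 0.18 348 0.6277
```

View pics/c13.png

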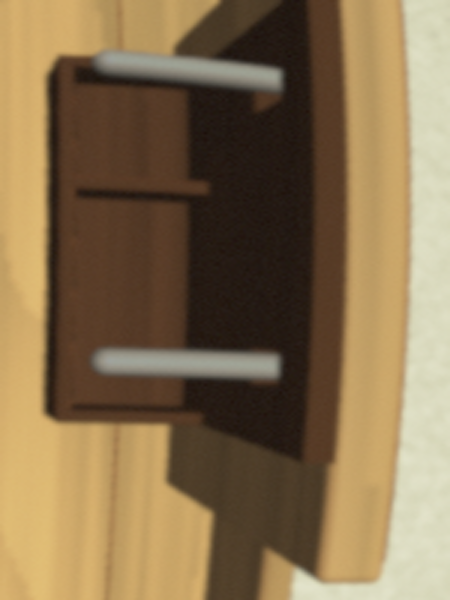

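The plate's front face is vertical: x is constant from z 0.11 to 0.18. Its top is level at z≈0.186-0.187 along the whole width, and it butts against the panel with no gap. I'll hand in.

```bash
python3 -c "
from h import *
r.close_job()"
```

```text
the job is handed in; nothing more can be done
```

The caddy is hanging on the panel, one pin through each slot, and pushed back flat against it. I handed the job in at about 20 s.

**What I did:** I measured the caddy and pins with the wrist camera, then gripped the middle of the plate's top edge and lifted. I slid the slots about 25 mm onto the pins with almost no side force and lowered the caddy until the pins carried it. Then I let go, and pushed the plate home from the front with closed fingers until it stopped against the panel at about 14 N. The arm then backed off.

**Last checks, with the arm clear:**
- **Pins:** both pins come out through their slots.
- **Level and upright:** the plate's face is vertical to within the depth noise. Its top edge is level at about z 0.186–0.187 m, some 3 mm above the panel top, as expected when home.
- **Flat against the panel:** no gap was visible. The plate's front face showed about 0.76° of yaw against about 0.5° for the panel. That could leave about 0.6 mm across the width, which is within measurement error.
- **Other things:** the dish, tower and bottle look unmoved in the top view, and the wrist view shows the fan still along the shelf's front edge. I judged this by eye.

**Lean:** between letting go and the push, the caddy leaned by roughly 8–10° on the pins. The push set it upright again.

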